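# Put the balance weights back in their wells

### The arm

A 6-joint arm with a two-finger parallel gripper is mounted at the origin on the work surface. World frame = base frame: x ahead of the robot, y to its left, z up, the work surface at z = 0. Lengths are in m, angles in rad, forces in N, time in s.
With the tool pointing down it reaches from about 0.25 to 0.775 m from the base axis. Payload 8.9 kg.
Tool frame: the origin (TCP) lies where the fingers leave the gripper's body, on its centre line; the fingertips stand 73 mm ahead of it and the grasp point (between the pads) lies 54 mm ahead of it; z points along the fingers, x is the direction in which the jaws open and shut, and the axes are right-handed (so a half turn about z gives the same grasp; the last joint's range is limited). The gripper opens to 85 mm and grips with 20 to 120 N. Pads are 22 mm wide; open, the fingers measure 114 mm over their backs; the gripper's body (76 mm by 85 mm) begins 54 mm behind the grasp point. The pads swing forward as they close: fully open they stand 13 mm farther back than shut.
Start: joints at [0.981, 0.291, -0.153, 1.127, 0, 1.431], TCP at [0.229, 0.473, 0.304] pointing down, gripper open.
Joint ranges: [-2.52, 2.52], [-0.91, 1.74], [-1.3, 1.37], [-1.96, 2.02], [-1.52, 1.47], [-3.14, 3.14]. Speed limits (rad/s): [2.22, 2.22, 2.79, 3.14, 3.14, 3.14].

### API

Orientations are given as a 3x3 rotation matrix whose columns are the frame's x, y, z axes.
In Python, from bench import monitor, optics, sign_off gives the robot as it stands.
- The arm moves only by the shell command python3 -m creep 'ROWS' [FORCE]. ROWS is JSON, one flat list of numbers, 7 for each row, row after row: the shift along the world's x, y, z in mm, then the turn, a rotation vector about the world's x, y, z in rad, then the opening, from 0 (shut) to 1 (fully open). In form: [x, y, z, rx, ry, rz, claw, x, y, z, rx, ry, rz, claw, ...]. A call has 1 to 20 rows; each row shifts and turns the commanded pose from where the row before left it; what a row does not reach is not made up. A row lasts 1/10 s, in which the tool goes at most 50 mm and 8.59 degrees, less where a joint would pass 70% of its speed; a pose out of reach is approached as far as the arm can. A call is refused whole if a number of a shift passes 50 or a number of a turn 0.15, either way. A call with a gripper value outside its range is refused whole. The fingers move at their own pace and stop on an object; FORCE is the grip in N (left out, the last holds). Time passes only in rows, so rows that do not move let the fingers close. It gives the time, the measured TCP pose, the force and the opening at its end, in the units of the state.
- monitor.get_state(): the state, without advancing time (a new reading comes with each control period).
- optics.snapshot(name): name is "scene" or "side" or "wrist"; returns the picture (480x640x3 uint8, blue, green, red); there is no depth.
- optics.camera_params(name): a dict with "K" (3x3 intrinsics, pixels), "extrinsics" (4x4, takes a point from camera to world coordinates); the wrist camera has in their place "T_tool_cam" (4x4, takes a point from camera to tool coordinates, whose origin is the TCP and whose axes are the tool frame's). Camera axes: x right, y down, z forward; pixel columns grow to the right and rows downward; lengths in m; the calibration is good to about 2 mm. A picture is of the moment at which its call begins: read the wrist's pose just before it. camera_params takes no time and is no camera call.
- sign_off(): hands the job in, once; it reports no verdict.
The state is a dict: "time": time; "joint_pos": joint angles; "joint_velocities": joint speeds; "joint_torque": joint torques, N m; "eef_pos": TCP position; "tcp_rot": TCP orientation; "contact_force": force on the tool from outside, world axes, zero at the start; "moment": the same for the moment, N m; "opening": finger opening in m.
Only numpy, scipy, OpenCV 4.12 (cv2) and the standard library are available. Lean on these libraries where they do the work, as an engineer would, in place of code of your own. Each camera call takes 0.05 s, during which the arm holds its last target.

### The job

The brass weights are still stacked on the balance pan after checking the balance. Take the stack apart and put every weight back in the holder whose well is made for its size, largest weight in the largest well and so on down to the smallest, each lying flat and right way up on the floor of its well. Leave the stoppered flask standing where it is.

Things in the scene. Friction and masses are not known exactly. Their poses are not given: they have to be found in the camera images.
- balance: White bench-top laboratory balance (fixed to the bench for the job), 200 mm deep, 170 mm wide, with a round steel pan 124 mm across and a small display and keys on the side towards the robot at zero yaw. Origin: on the bench surface under the centre of the pan; z up. The pan's top is 62 mm above the origin; the housing round it is 46 mm high and reaches 120 mm to -x, 80 mm to +x and 85 mm to either y side of the origin.
- weight_xl: The largest of the four plain brass weights: a solid upright disc-shaped cylinder, 66 mm in diameter and 20 mm high. Origin: centre of its underside, z up along its axis. It starts resting loose and flat on the balance pan, centred to about 2 mm.
- weight_l: The second largest of the four plain brass weights: a solid upright disc-shaped cylinder, 49 mm in diameter and 16 mm high. Origin: centre of its underside, z up along its axis. It starts resting loose and flat on the largest weight, centred to about 2 mm.
- weight_m: The second smallest of the four plain brass weights: a solid upright disc-shaped cylinder, 32 mm in diameter and 16 mm high. Origin: centre of its underside, z up along its axis. It starts resting loose and flat on the second largest weight, centred to about 2 mm.
- weight_s: The smallest of the four plain brass weights: a solid upright disc-shaped cylinder, 15 mm in diameter and 16 mm high. Origin: centre of its underside, z up along its axis. It starts resting loose and flat on the second smallest weight, centred to about 2 mm.
- well_xl: The largest of the four holders, where the largest weight belongs: a square wooden block, 102 mm by 102 mm and 10 mm high, fixed to the bench, with one round well 82 mm across and 4 mm deep in the middle, its floor lined in dark blue felt. Origin: centre of the block's underside on the bench, z up; the well's floor is 6 mm and the block's top 10 mm above the origin.
- well_l: The second largest of the four holders, where the second largest weight belongs: a square wooden block, 85 mm by 85 mm and 10 mm high, fixed to the bench, with one round well 65 mm across and 4 mm deep in the middle, its floor lined in dark blue felt. Origin: centre of the block's underside on the bench, z up; the well's floor is 6 mm and the block's top 10 mm above the origin.
- well_m: The second smallest of the four holders, where the second smallest weight belongs: a square wooden block, 68 mm by 68 mm and 10 mm high, fixed to the bench, with one round well 48 mm across and 4 mm deep in the middle, its floor lined in dark blue felt. Origin: centre of the block's underside on the bench, z up; the well's floor is 6 mm and the block's top 10 mm above the origin.
- well_s: The smallest of the four holders, where the smallest weight belongs: a square wooden block, 51 mm by 51 mm and 10 mm high, fixed to the bench, with one round well 31 mm across and 4 mm deep in the middle, its floor lined in dark blue felt. Origin: centre of the block's underside on the bench, z up; the well's floor is 6 mm and the block's top 10 mm above the origin.
- flask: Bystander: small conical glass flask with a black rubber stopper, 66 mm across at the base and 110 mm high, loose and easily knocked over. Origin: centre of its underside, z up.

How it is judged:
At the end, for the whole second after the job is handed in: Each of the four weights lies in the well of its own size: its axis within 9.5 mm of the well's centre, its underside 4 to 8 mm above the bottom of the holder (on the floor of the well, not perched on the rim), upright within 0.08 rad and at rest (under 20 mm/s) (horizontal distance between weight_xl and well_xl below 0.0095 m and z of weight_xl in the frame of well_xl between 0.004 and 0.008 m and angle between each of weight_xl, weight_l, weight_m, weight_s's own z axis and vertical below 0.08 rad and linear speed of each of weight_xl, weight_l, weight_m, weight_s below 0.02 m/s and horizontal distance between weight_l and well_l below 0.0095 m and z of weight_l in the frame of well_l between 0.004 and 0.008 m and horizontal distance between weight_m and well_m below 0.0095 m and z of weight_m in the frame of well_m between 0.004 and 0.008 m and horizontal distance between weight_s and well_s below 0.0095 m and z of weight_s in the frame of well_s between 0.004 and 0.008 m); the robot touches nothing.
It fails at once if the flask is knocked over or pushed more than 20 mm from its place (distance of flask from where it was at the start of the episode above 0.02 m or angle between flask's own z axis and vertical above 0.4 rad).
It also fails if it takes over 125 s, if anything falls off the work surface, if the arm or the gripper's body presses on something with over 40 N, if the wrist force passes 120 N, or if a joint passes its speed limit or range.

## Working session

There is one attempt and no reset: what is moved stays moved. The work goes in short steps, Python scripts to look and compute and a shell command to move; the robot and the scene stay as the last step left them, time stands still between calls to the robot, and variables do not carry over. Pictures are saved under pics/ and viewed, and the job is handed in when it is done.

```bash
mkdir -p pics; ls
python3 - <<'E'
from bench import monitor, optics
import cv2
print(monitor.get_state())
for n in ("scene","side","wrist"):
    cv2.imwrite(f"pics/{n}0.png",optics.snapshot(n)); print(n,optics.camera_params(n))
E
```

```text
pics
{'time': 0.0, 'joint_pos': array([ 9.80671437e-01,  2.91285175e-01, -1.54109166e-01,  1.12669699e+00,
       -4.42134509e-06,  1.43151504e+00]), 'joint_velocities': array([ 0.00064566, -0.00116497,  0.00113916, -0.00060408, -0.00015308,
        0.0010914 ]), 'joint_torque': array([-1.58500556e-03, -5.37154913e+01,  3.31363213e+01,  1.60416600e-02,
       -4.26975730e-04, -1.88078059e-05]), 'eef_pos': array([0.22855574, 0.47226576, 0.3033361 ]), 'tcp_rot': array([[ 4.35724532e-01,  9.00079784e-01, -7.16948859e-04],
       [ 9.00079155e-01, -4.35725087e-01, -1.07843929e-03],
       [-1.28307400e-03, -1.75408270e-04, -9.99999161e-01]]), 'contact_force': array([-0.24223383,  0.41036312, -0.82194653]), 'moment': array([0.02179079, 0.03026656, 0.00516876]), 'opening': 0.08566655809676628}
scene {'K': array([[436.52345255,   0.        , 318.81711852],
       [  0.        , 436.52345255, 244.38139269],
       [  0.        ,   0.        ,   1.        ]]), 'extrinsics': array([[-0.87703685,  0.36273593, -0.31500636,  0.81458689],
       [ 0.48018423,  0.6825381 , -0.5509672 ,  0.46042481]
[... 374 characters left out ...]
[-0.34112321, -0.60408366,  0.72022073, -0.83237911],
       [-0.00576239, -0.7648189 , -0.64421956,  0.79088586],
       [ 0.        ,  0.        ,  0.        ,  1.        ]])}
wrist {'K': array([[394.56758878,   0.        , 315.5016927 ],
       [  0.        , 394.56758878, 234.88948162],
       [  0.        ,   0.        ,   1.        ]]), 'T_tool_cam': array([[ 9.99999960e-01, -2.67799780e-04, -9.51886057e-05,
         7.28009781e-04],
       [ 2.84179572e-04,  9.47345035e-01,  3.20214465e-01,
        -8.23083456e-02],
       [ 4.42308948e-06, -3.20214479e-01,  9.47345073e-01,
        -6.94381913e-02],
       [ 0.00000000e+00,  0.00000000e+00,  0.00000000e+00,
         1.00000000e+00]])}
```

View pics/scene0.png

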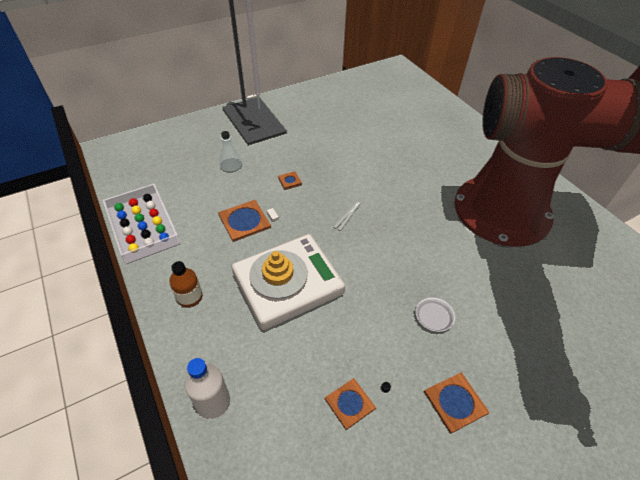

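View pics/side0.png

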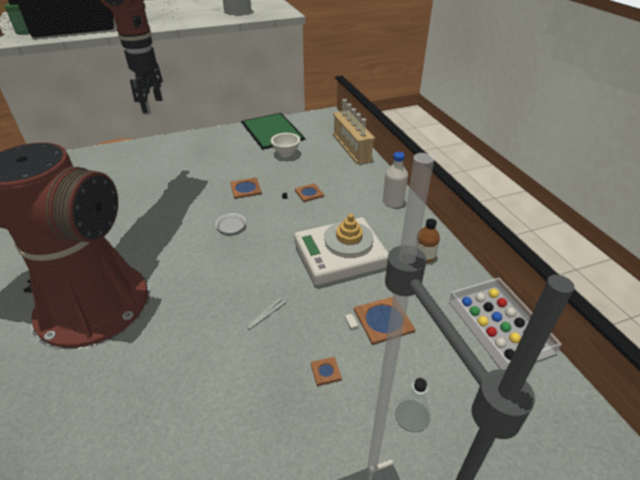

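View pics/wrist0.png

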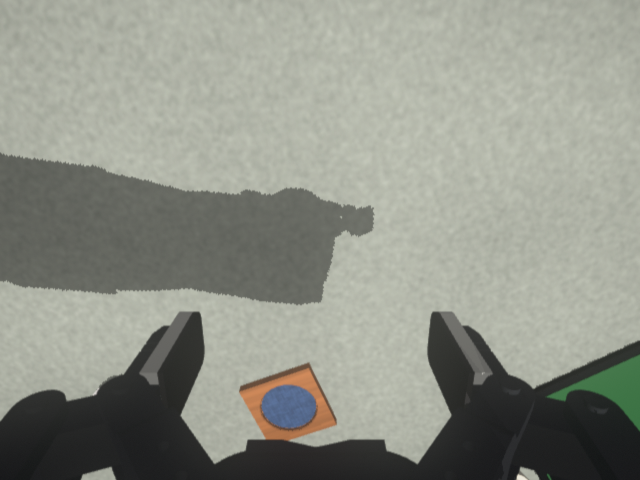

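The scene view shows well_xl at about (245,219), well_s (290,180), well_m (350,403), well_l (457,402), the stack at (277,262) and the flask at (231,160). The side view shows the same layout. Next I measure them.

```bash
cat > h.py <<'E'
from bench import monitor, optics
import cv2, numpy as np
def ray(n,uv,z,st=None):
    p=optics.camera_params(n)
    if n=="wrist":
        T=np.eye(4);T[:3,:3]=st["tcp_rot"];T[:3,3]=st["eef_pos"];E=T@p["T_tool_cam"]
    else: E=p["extrinsics"]
    uv=np.asarray(uv,float).reshape(-1,2)
    d=np.c_[uv,np.ones(len(uv))]@np.linalg.inv(p["K"]).T@E[:3,:3].T
    o=E[:3,3]; return o+d*((z-o[2])/d[:,2])[:,None]
def blobs(mask,amin):
    cs,_=cv2.findContours(mask,cv2.RETR_EXTERNAL,cv2.CHAIN_APPROX_NONE)
    return [c for c in cs if cv2.contourArea(c)>amin]
def wells(n,img,st=None,amin=60):
    hsv=cv2.cvtColor(img,cv2.COLOR_BGR2HSV)
    m=cv2.inRange(hsv,(100,60,40),(125,255,190))
    out=[]
    for c in blobs(m,amin):
        P=ray(n,c[:,0,:],0.0065,st)[:,:2].astype(np.float32)*1000
        if len(P)<8: continue
        (x,y),(a,b),_=cv2.fitEllipse(P)
        out.append((round(x,1),round(y,1),round(a,1),round(b,1),tuple(c[:,0].mean(0).round())))
    return out
E
python3 - <<'E'
from h import *
for n in ("scene","side"):
    img=cv2.imread(f"pics/{n}0.png")
    print(n)
    for w in wells(n,img): print(w)
    hsv=cv2.cvtColor(img,cv2.COLOR_BGR2HSV)
    # orange blocks
    m=cv2.inRange(hsv,(3,100,80),(16,255,255))
    for c in blobs(m,80):
        P=ray(n,c[:,0,:],0.010)[:,:2].astype(np.float32)*1000
        r=cv2.minAreaRect(P); print('or',np.round(r[0],1),np.round(r[1],1),round(r[2],1))
    c=(277,262) if n=="scene" else (349,232)
    print(hsv[c[1]-15:c[1]+14:2,c[0]].tolist())
E
python3 - <<'E'
import cv2
a=cv2.imread('pics/scene0.png')[225:305,230:350];b=cv2.imread('pics/side0.png')[195:275,290:410]
import numpy as np
cv2.imwrite('pics/crop0.png',cv2.resize(np.vstack([a,b]),None,fx=3.5,fy=3.5,interpolation=cv2.INTER_NEAREST))
E
```

```text
scene
(615.7, 241.6, 42.8, 43.2, (np.float64(350.0), np.float64(403.0)))
(439.5, 334.1, 59.4, 60.4, (np.float64(456.0), np.float64(401.0)))
(843.2, 36.0, 35.5, 53.5, (np.float64(197.0), np.float64(373.0)))
(610.5, -279.5, 72.7, 76.1, (np.float64(244.0), np.float64(219.0)))
(1044.6, -1051.9, 153.7, 1309.2, (np.float64(21.0), np.float64(105.0)))
or [616.4 242.8] [69.1 68.9] 5.4
or [440.3 334.4] [85.5 85.8] 86.4
or [ 802.3 -164. ] [58.2 64.4] 2.5
or [ 611.3 -275.2] [109.  102.6] 89.1
or [ 445.8 -353.1] [58.6 52.1] 84.9
or [-460.6 -335.1] [243.9  49.3] 44.4
or [-692.2 -220.4] [358.2 133.5] 32.8
or [-483.1 -808.8] [820.4 187.8] 41.5
[[18, 22, 236], [16, 17, 231], [19, 129, 206], [20, 183, 221], [19, 177, 202], [18, 173, 103], [18, 180, 123], [20, 175, 221], [20, 175, 224], [18, 185, 102], [19, 175, 109], [20, 175, 227], [19, 175, 223], [19, 182, 112], [18, 173, 102]]
side
(443.2, -356.4, 23.7, 23.9, (np.float64(325.0), np.float64(370.0)))
(847.1, -359.5, 19.2, 28.3, (np.float64(496.0), np.float64(316.0)))
(601.8, -273.3, 52.0, 76.5, (np.float64(380.0), np.float64(318.0)))
(439.0, 334.6, 4
[... 203 characters left out ...]
17.8] [53.5 24.6] 53.1
or [ 947.4 -510.3] [253.   74.7] 72.3
or [ 604.5 -281.8] [104.7  95.3] 89.0
or [844.  -72.9] [78.4 50.1] 58.5
or [613. 235.] [67.5 73. ] 5.2
or [957.6 -96. ] [540.   89.8] 88.1
or [438.5 326.8] [90.5 81.3] 86.0
or [-137.2  516.3] [229.6  41.9] 82.8
or [-106.4  517.1] [234.3  34.3] 76.6
or [-163.1  681.5] [251.7 104.2] 50.2
or [961.8 521.4] [461.1  80.1] 86.5
or [-315.1 1142.1] [ 78.7 595.8] 8.4
or [1385.3 1501.6] [1780.1 1020.9] 68.6
[[20, 141, 130], [20, 130, 100], [20, 137, 140], [20, 143, 187], [19, 136, 122], [19, 132, 106], [20, 138, 146], [20, 140, 178], [19, 137, 115], [20, 131, 107], [20, 138, 165], [19, 138, 144], [20, 140, 106], [19, 135, 106], [38, 19, 144]]
```

View pics/crop0.png

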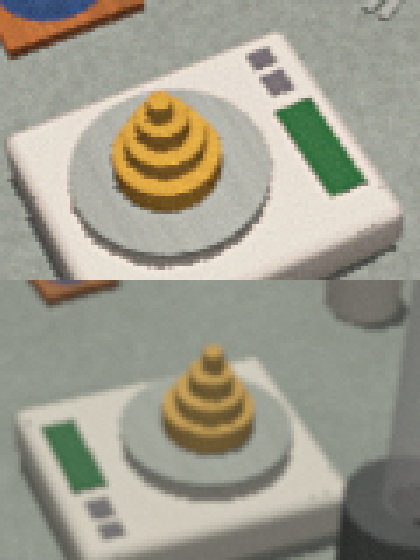

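Run:
```python
from h import *
print(ray("scene",(275.6,253.6),0.130),ray("side",(350.6,215.5),0.130), ray("scene",(278.5,276.5),0.062))
for n in("scene","side"):
    for uv,nm in ([((231,165),'f')] if n=="scene" else [((413,416),'f')]): print(nm,ray(n,uv,0.0))
```

```text
[[ 0.62188426 -0.04999548  0.13      ]] [[ 0.6199816  -0.05713964  0.13      ]] [[ 0.62357167 -0.04181682  0.062     ]]
f [[ 5.61162077e-01 -4.95728398e-01  1.11022302e-16]]
f [[ 0.56154267 -0.49826267  0.        ]]
```

```bash
python3 -m creep '[28,-37.5,0,0,0,0,1,28,-37.5,0,0,0,0,1,28,-37.5,0,0,0,0,1,28,-37.5,0,0,0,0,1,28,-37.5,0,0,0,0,1,28,-37.5,0,0,0,0,1,28,-37.5,0,0,0,0,1,28,-37.5,0,0,0,0,1,28,-37.5,0,0,0,0,0.6,28,-37.5,0,0,0,0,0.6,28,-37.5,0,0,0,0,0.6,28,-37.5,0,0,0,0,0.6,28,-37.5,0,0,0,0,0.6,28,-37.5,0,0,0,0,0.6,0,0,0,0,0,0,0.6,0,0,0,0,0,0,0.6]' 50
python3 - <<'E'
from h import *
st=monitor.get_state(); im=optics.snapshot("wrist"); cv2.imwrite("pics/w1.png",im)
print(st["eef_pos"],st["opening"],st["joint_pos"])
E
```

```text
time: 1.75
eef_pos: [0.6208, -0.0533, 0.3029]
tcp_rot: [[0.437, 0.899, -0.002], [0.899, -0.437, 0.001], [-0.0, -0.002, -1.0]]
contact_force: [0.8, 0.5, 0.2]
opening: 0.0511
[ 0.62075199 -0.05334155  0.30291213] 0.05109183133882202 [-2.03072970e-01  4.82837492e-01  1.33574153e-01  1.22316812e+00
  1.90388174e-04  2.49499827e-01]
```

View pics/w1.png

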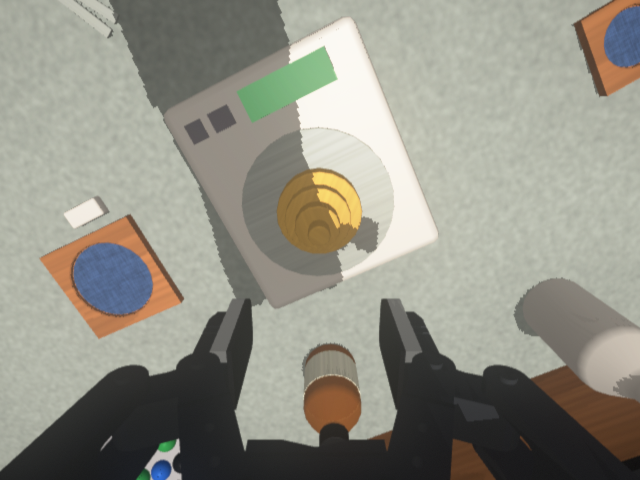

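Run:
```python
from h import *
st=monitor.get_state(); im=cv2.imread("pics/w1.png")
cv2.imwrite("pics/w1c.png",cv2.resize(im[155:265,265:375],None,fx=5,fy=5,interpolation=cv2.INTER_NEAREST))
for w in wells("wrist",im,st,400): print(w)
print(ray("wrist",(319,233),.13,st))
```

```text
(610.4, -276.4, 76.4, 77.7, (np.float64(112.0), np.float64(278.0)))
(614.2, 239.0, 30.0, 47.3, (np.float64(625.0), np.float64(37.0)))
[[ 0.61999725 -0.04892738  0.13      ]]
```

View pics/w1c.png

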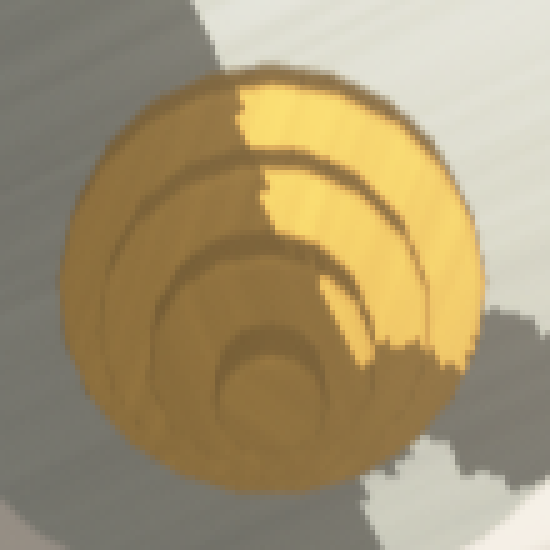

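The wrist view puts weight_s's top centre at (318.8,235.6), which is about (621.5,-50) mm. Well_xl is at about (610.4,-276.4). I descend and grip weight_s.

```bash
python3 -m creep '[0.7,3.3,-20,0,0,0,0.6,0,0,-30,0,0,0,0.6,0,0,-30,0,0,0,0.6,0,0,-19,0,0,0,0.6,0,0,-10,0,0,0,0.6,0,0,0,0,0,0,0.6,0,0,0,0,0,0,0.4,0,0,0,0,0,0,0.3,0,0,0,0,0,0,0.2,0,0,0,0,0,0,0.1,0,0,0,0,0,0,0.05,0,0,0,0,0,0,0,0,0,0,0,0,0,0,0,0,0,0,0,0,0]' 40
python3 - <<'E'
from h import *
st=monitor.get_state(); im=optics.snapshot("wrist"); cv2.imwrite("pics/w2.png",im)
print(st["eef_pos"],st["opening"],st["contact_force"])
E
```

```text
time: 3.2
eef_pos: [0.622, -0.0492, 0.196]
tcp_rot: [[0.436, 0.9, 0.002], [0.9, -0.436, -0.0], [0.001, 0.002, -1.0]]
contact_force: [-0.6, 0.6, 6.7]
opening: 0.0117
[ 0.62196227 -0.04922509  0.1960003 ] 0.011738631389603831 [-0.59018622  0.55565546  6.67882036]
```

View pics/w2.png

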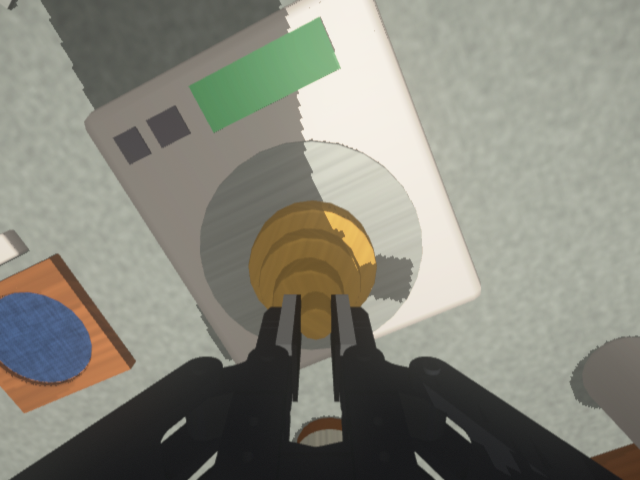

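```bash
python3 -m creep '[0,0,5,0,0,0,0,0,0,10,0,0,0,0,0,0,30,0,0,0,0,0,0,30,0,0,0,0,0,0,0,0,0,0,0]'
python3 - <<'E'
from h import *
st=monitor.get_state(); im=optics.snapshot("wrist"); cv2.imwrite("pics/w3.png",im)
cv2.imwrite("pics/s3.png",optics.snapshot("scene")[170:300,200:380].repeat(4,0).repeat(4,1))
print(st["eef_pos"],st["opening"],st["contact_force"])
E
```

```text
time: 3.75
eef_pos: [0.6233, -0.0495, 0.2749]
tcp_rot: [[0.436, 0.9, 0.007], [0.9, -0.436, -0.001], [0.002, 0.007, -1.0]]
contact_force: [-0.3, 0.2, 0.2]
opening: 0.0117
[ 0.62329068 -0.04953859  0.27492787] 0.011681439182619385 [-0.26918591  0.20272868  0.20217437]
```

View pics/w3.png

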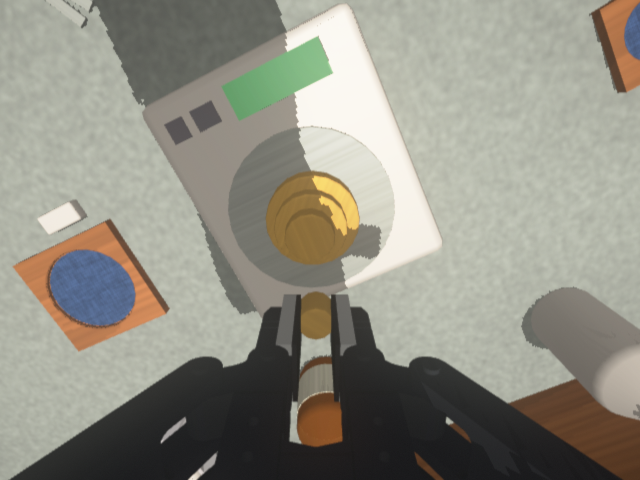

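View pics/s3.png

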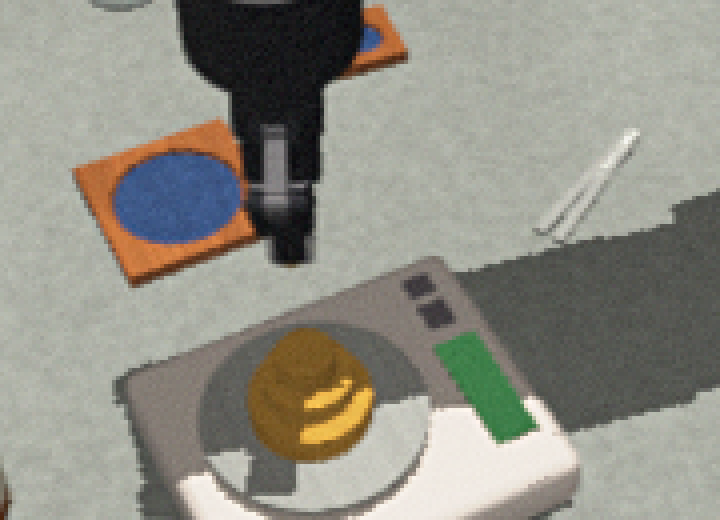

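```bash
python3 -m creep '[-23.3,-28,0,0,0,0,0,-23.3,-28,0,0,0,0,0,-23.3,-28,0,0,0,0,0,-23.3,-28,0,0,0,0,0,-23.3,-28,0,0,0,0,0,-23.3,-28,0,0,0,0,0,-23.3,-28,0,0,0,0,0,-23.3,-28,0,0,0,0,0,-23.3,-28,0,0,0,0,0,-23.3,-28,0,0,0,0,0,0,0,0,0,0,0,0,0,0,0,0,0,0,0,0,0,0,0,0,0,0]'
cat > look.py <<'E'
import sys
from h import *
st=monitor.get_state(); im=optics.snapshot("wrist"); cv2.imwrite(f"pics/{sys.argv[1]}.png",im)
print(st["time"],st["eef_pos"].round(4),st["opening"].round(4),st["contact_force"].round(1),st["tcp_rot"][:2,2].round(4))
for w in wells("wrist",im,st,400): print(w)
E
python3 look.py w4
```

```text
time: 5.15
eef_pos: [0.3886, -0.3284, 0.2694]
tcp_rot: [[0.435, 0.9, -0.0], [0.9, -0.435, 0.001], [0.001, -0.001, -1.0]]
contact_force: [-0.2, 0.3, -0.6]
opening: 0.0119Traceback (most recent call last):
  File "look.py", line 4, in <module>
    print(st["time"],st["eef_pos"].round(4),st["opening"].round(4),st["contact_force"].round(1),st["tcp_rot"][:2,2].round(4))
                                            ^^^^^^^^^^^^^^^^^^^
AttributeError: 'float' object has no attribute 'round'
```

View pics/w4.png

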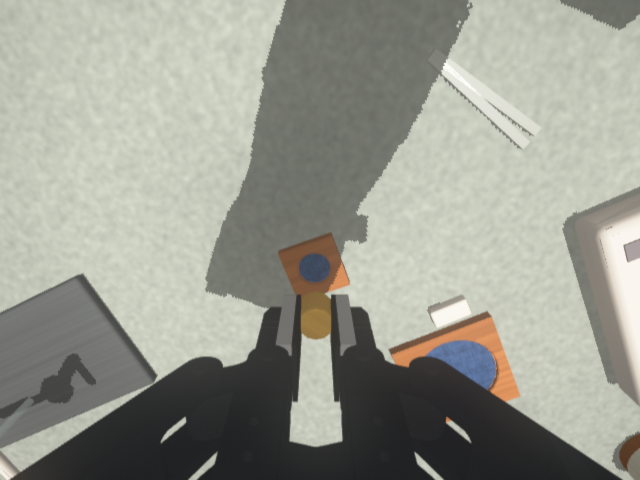

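```bash
sed -i 's/st\["opening"\].round(4)/round(st["opening"],4)/' look.py; python3 look.py w5
python3 - <<'E'
from h import *
st=monitor.get_state(); im=cv2.imread("pics/w5.png")
m=cv2.inRange(cv2.cvtColor(im,cv2.COLOR_BGR2HSV),(3,100,50),(16,255,255))
for c in blobs(m,800):
    P=ray("wrist",c[:,0,:],0.010,st)[:,:2].astype(np.float32)*1000
    r=cv2.minAreaRect(P); print('or',np.round(r[0],1),np.round(r[1],1),round(r[2],1))
print(im[268,315])
E
```

```text
5.2 [ 0.3888 -0.3282  0.2695] 0.0118 [ 0.8  0.5 -0.8] [-0.0004  0.0008]
(601.5, -262.2, 38.8, 79.3, (np.float64(464.0), np.float64(360.0)))
(443.7, -355.5, 26.1, 26.7, (np.float64(314.0), np.float64(267.0)))
or [ 607.2 -277.4] [101.5 107.4] 89.0
or [ 442.5 -355.1] [50.8 52.8] 84.4
[94 76 65]
```

```bash
python3 -m creep '[20,-10,-30,0,0,0,0,20,-10,-30,0,0,0,0,15.7,-7.8,-30,0,0,0,0,0,0,-30,0,0,0,0,0,0,-30,0,0,0,0,0,0,-20,0,0,0,0,0,0,-8,0,0,0,0,0,0,0,0,0,0,0,0,0,0,0,0,0,0,0,0,0,0,0,0,0]'; python3 look.py w6
```

```text
time: 6.25
eef_pos: [0.4448, -0.3574, 0.0932]
tcp_rot: [[0.435, 0.9, 0.001], [0.9, -0.435, -0.001], [-0.001, 0.002, -1.0]]
contact_force: [-0.7, -0.4, -0.9]
opening: 0.012
6.25 [ 0.4448 -0.3574  0.0932] 0.012 [-0.7 -0.4 -0.9] [ 0.0014 -0.0015]
(593.0, -258.1, 22.5, 47.6, (np.float64(610.0), np.float64(451.0)))
(438.3, -352.7, 14.1, 29.4, (np.float64(317.0), np.float64(283.0)))
```

View pics/w6.png

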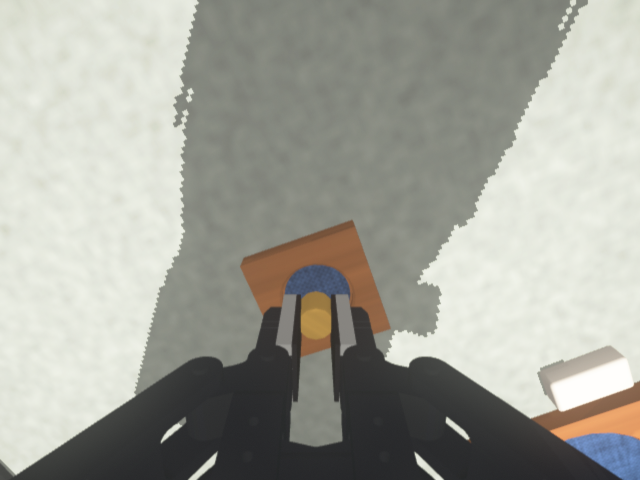

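```bash
python3 -m creep '[0,0.5,-2,0,0,0,0,0,0,-2,0,0,0,0,0,0,0,0,0,0,0]';python3 -m creep '[0,0,-1,0,0,0,0,0,0,-1,0,0,0,0,0,0,0,0,0,0,0]'
```

```text
time: 6.6
eef_pos: [0.4443, -0.3566, 0.0881]
tcp_rot: [[0.436, 0.9, 0.0], [0.9, -0.436, -0.0], [-0.0, 0.001, -1.0]]
contact_force: [0.7, -0.3, 1.9]
opening: 0.0122
time: 6.9
eef_pos: [0.4445, -0.3567, 0.0877]
tcp_rot: [[0.436, 0.9, 0.001], [0.9, -0.436, -0.001], [-0.0, 0.001, -1.0]]
contact_force: [-4.1, 4.0, 23.1]
opening: 0.0115
```

```bash
python3 -m creep '[0,0,1.5,0,0,0,0,0,0,0,0,0,0,0.15,0,0,0,0,0,0,0.25,0,0,0,0,0,0,0.35,0,0,0,0,0,0,0.45,0,0,10,0,0,0,0.45,0,0,30,0,0,0,0.45,-20,10,30,0,0,0,0.6,-20,10,30,0,0,0,0.6,-20,10,30,0,0,0,0.6,0,0,0,0,0,0,0.6,0,0,0,0,0,0,0.6]'; python3 look.py w7
```

```text
time: 8.1
eef_pos: [0.3843, -0.3268, 0.2186]
tcp_rot: [[0.436, 0.9, 0.002], [0.9, -0.436, -0.002], [-0.001, 0.002, -1.0]]
contact_force: [0.7, -0.6, -0.4]
opening: 0.0514
8.1 [ 0.3843 -0.3268  0.2186] 0.0514 [ 0.7 -0.6 -0.4] [ 0.0017 -0.0018]
```

View pics/w7.png

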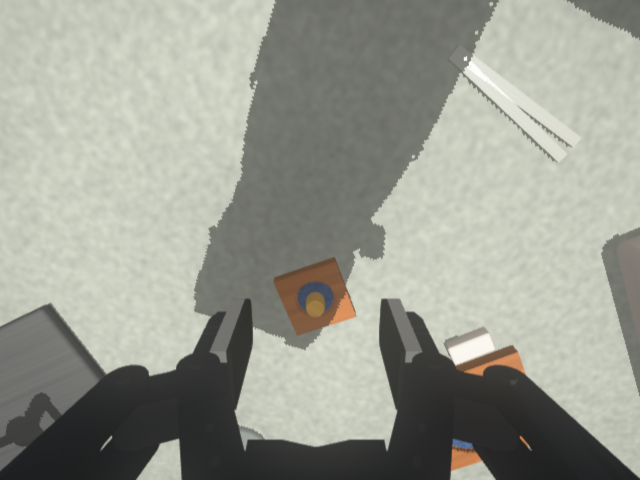

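Run:
```python
from h import *
st=monitor.get_state(); im=cv2.imread("pics/w7.png")
cv2.imwrite("pics/w7c.png",cv2.resize(im[250:350,265:365],None,fx=6,fy=6,interpolation=cv2.INTER_NEAREST))
print(ray("wrist",(315,304),.022,st),ray("wrist",(315,298),.0065,st))
```

```text
[[ 0.44070821 -0.35364895  0.022     ]] [[ 0.44351111 -0.3550341   0.0065    ]]
```

View pics/w7c.png

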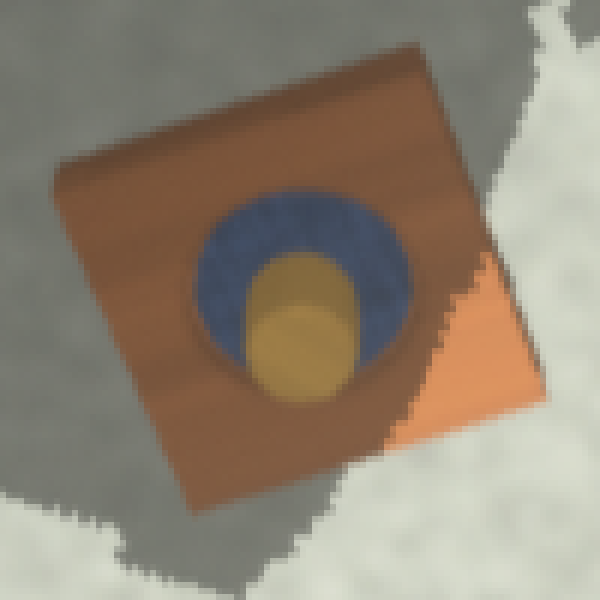

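weight_s is down in its well: its top at (315,309) and the felt's centre at (315,297) both come out near (443,-355). Now back to the stack.

```bash
python3 -m creep '[21,29,20,0,0,0,0.7,21,29,20,0,0,0,0.7,21,29,20,0,0,0,0.7,21,29,0,0,0,0,0.7,21,29,0,0,0,0,0.7,21,29,0,0,0,0,0.7,21,29,0,0,0,0,0.7,21,29,0,0,0,0,0.7,21,29,0,0,0,0,0.7,21,29,0,0,0,0,0.7,0,0,0,0,0,0,0.7,0,0,0,0,0,0,0.7,0,0,0,0,0,0,0.7]'; python3 look.py w8
python3 - <<'E'
from h import *
im=cv2.imread("pics/w8.png")
cv2.imwrite("pics/w8c.png",cv2.resize(im[160:280,255:375],None,fx=5,fy=5,interpolation=cv2.INTER_NEAREST))
E
```

```text
time: 9.45
eef_pos: [0.5938, -0.0368, 0.2765]
tcp_rot: [[0.436, 0.9, -0.002], [0.9, -0.436, 0.0], [-0.001, -0.002, -1.0]]
contact_force: [0.0, -1.1, 0.0]
opening: 0.06
9.45 [ 0.5938 -0.0368  0.2765] 0.06 [ 0.  -1.1  0. ] [-0.0017  0.    ]
(610.4, -277.2, 75.9, 77.8, (np.float64(101.0), np.float64(319.0)))
(614.1, 232.8, 19.9, 46.7, (np.float64(630.0), np.float64(78.0)))
```

View pics/w8c.png

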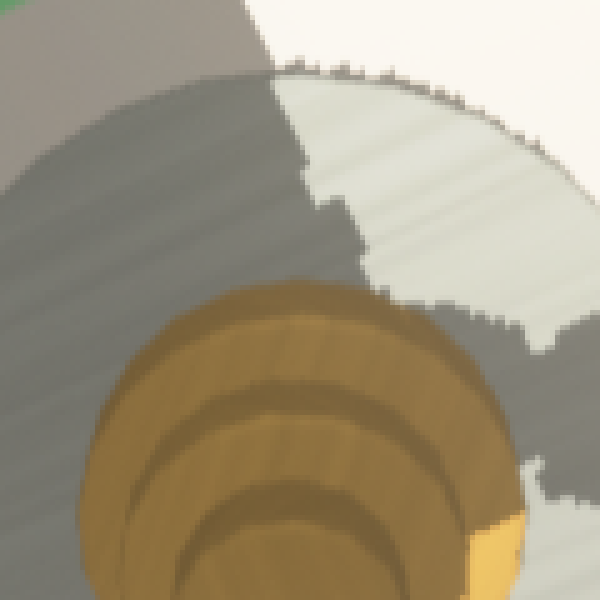

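Run:
```python
from h import *
im=cv2.imread("pics/w8.png"); st=monitor.get_state()
cv2.imwrite("pics/w8d.png",cv2.resize(im[210:320,260:370],None,fx=5,fy=5,interpolation=cv2.INTER_NEAREST))
print(ray("wrist",(313.2,286.7),.114,st))
```

```text
[[ 0.62173676 -0.0516437   0.114     ]]
```

View pics/w8d.png

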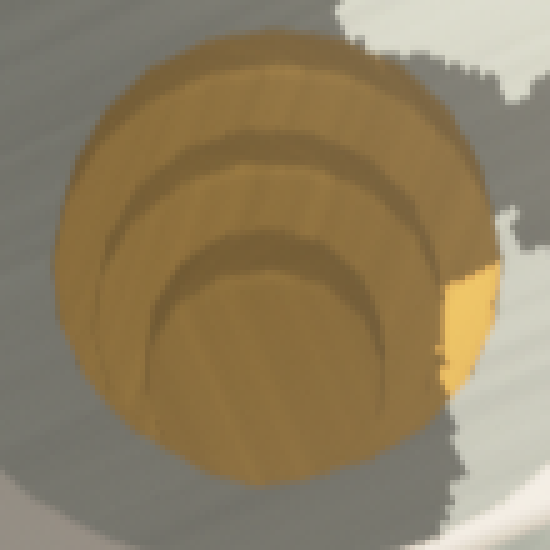

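```bash
python3 -m creep '[15,-8,-20,0,0,0,0.7,12.2,-6.5,-20,0,0,0,0.7,0,0,-25,0,0,0,0.7,0,0,-20,0,0,0,0.7,0,0,-10,0,0,0,0.7,0,0,-5,0,0,0,0.7,0,0,0,0,0,0,0.6,0,0,0,0,0,0,0.5,0,0,0,0,0,0,0.4,0,0,0,0,0,0,0.35,0,0,0,0,0,0,0.3,0,0,0,0,0,0,0.2,0,0,0,0,0,0,0.1,0,0,0,0,0,0,0,0,0,0,0,0,0,0]' 40; python3 look.py w9
```

```text
time: 11.0
eef_pos: [0.6218, -0.0511, 0.1787]
tcp_rot: [[0.436, 0.9, 0.002], [0.9, -0.436, -0.001], [0.0, 0.002, -1.0]]
contact_force: [-1.8, -0.4, 6.7]
opening: 0.0295
11.0 [ 0.6218 -0.0511  0.1787] 0.0295 [-1.8 -0.4  6.7] [ 0.0018 -0.0007]
(615.3, -271.7, 59.9, 80.5, (np.float64(32.0), np.float64(351.0)))
```

View pics/w9.png

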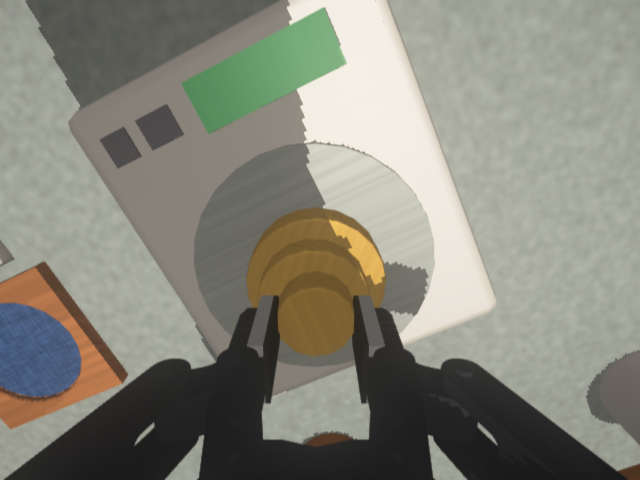

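```bash
python3 -m creep '[0,0,5,0,0,0,0,0,0,15,0,0,0,0,0,0,30,0,0,0,0,-4,20,30,0,0,0,0,-7,33,15,0,0,0,0,-7,33,0,0,0,0,0,-7,33,0,0,0,0,0,-7,33,0,0,0,0,0,-7,33,0,0,0,0,0,-7,33,0,0,0,0,0,-7,33,0,0,0,0,0,-7,33,0,0,0,0,0,-7,33,0,0,0,0,0,-1,33,0,0,0,0,0,0,0,0,0,0,0,0,0,0,0,0,0,0,0,0,0,0,0,0,0,0]'; python3 look.py w10
```

```text
time: 12.75
eef_pos: [0.5534, 0.2984, 0.2725]
tcp_rot: [[0.436, 0.9, -0.0], [0.9, -0.436, -0.0], [-0.0, 0.0, -1.0]]
contact_force: [0.1, -0.7, -0.8]
opening: 0.0293
12.75 [0.5534 0.2984 0.2725] 0.0293 [ 0.1 -0.7 -0.8] [-0.0001 -0.0003]
(605.9, 241.3, 22.2, 43.7, (np.float64(285.0), np.float64(276.0)))
(439.9, 335.8, 61.1, 61.2, (np.float64(294.0), np.float64(51.0)))
```

View pics/w10.png

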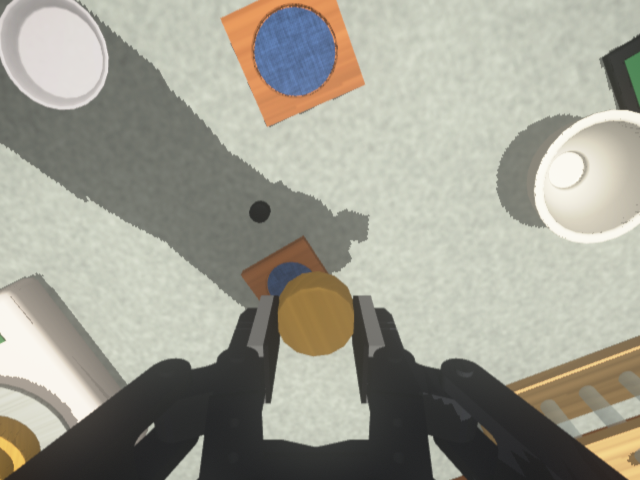

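```bash
python3 -m creep '[-15,-10,0,0,0,0,0,-20,-10,0,0,0,0,0,0,0,0,0,0,0,0,0,0,0,0,0,0,0]'; python3 look.py w11
```

```text
time: 13.2
eef_pos: [0.5187, 0.2783, 0.2729]
tcp_rot: [[0.437, 0.9, 0.001], [0.9, -0.437, 0.0], [0.001, 0.001, -1.0]]
contact_force: [-0.4, -0.1, -0.8]
opening: 0.0298
13.2 [0.5187 0.2783 0.2729] 0.0298 [-0.4 -0.1 -0.8] [0.0008 0.0003]
(439.8, 335.8, 60.9, 61.2, (np.float64(336.0), np.float64(82.0)))
```

View pics/w11.png

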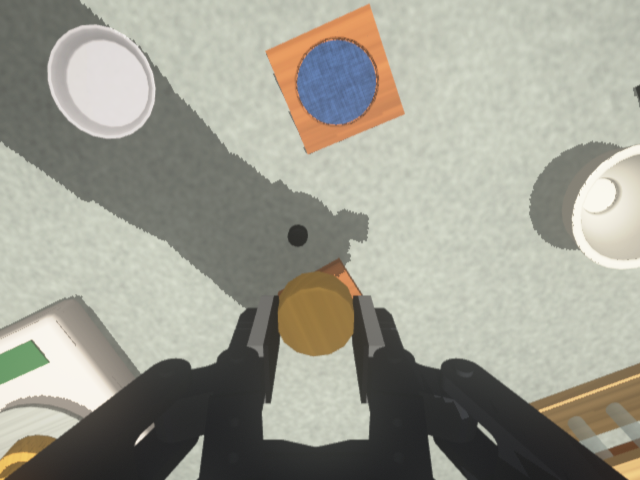

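```bash
python3 -m creep '[32,-13,0,0,0,0,0,32,-13,0,0,0,0,0,32,-12,0,0,0,0,0,0,0,0,0,0,0,0,0,0,0,0,0,0,0]'; python3 look.py w12
```

```text
time: 13.75
eef_pos: [0.6152, 0.2405, 0.2717]
tcp_rot: [[0.437, 0.899, -0.001], [0.899, -0.437, 0.0], [-0.0, -0.001, -1.0]]
contact_force: [-0.1, 0.2, -1.0]
opening: 0.0298
13.75 [0.6152 0.2405 0.2717] 0.0298 [-0.1  0.2 -1. ] [-0.0006  0.    ]
(615.5, 243.8, 43.4, 44.0, (np.float64(319.0), np.float64(200.0)))
```

View pics/w12.png

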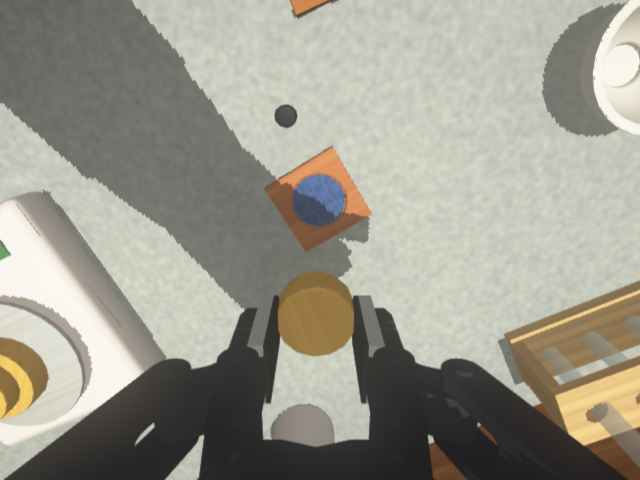

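```bash
python3 -m creep '[4,0.5,-40,0,0,0,0,0,0,-40,0,0,0,0,0,0,-40,0,0,0,0,0,0,-30,0,0,0,0,0,0,-20,0,0,0,0,0,0,-9,0,0,0,0,0,0,0,0,0,0,0,0,0,0,0,0,0,0,0,0,0,0,0,0,0]'; python3 look.py w13
```

```text
time: 14.7
eef_pos: [0.6191, 0.2419, 0.095]
tcp_rot: [[0.436, 0.9, 0.002], [0.9, -0.436, 0.001], [0.002, 0.002, -1.0]]
contact_force: [0.3, -0.9, -0.4]
opening: 0.0296
14.7 [0.6191 0.2419 0.095 ] 0.0296 [ 0.3 -0.9 -0.4] [0.0024 0.0006]
(610.8, 245.5, 33.5, 40.0, (np.float64(320.0), np.float64(269.0)))
```

View pics/w13.png

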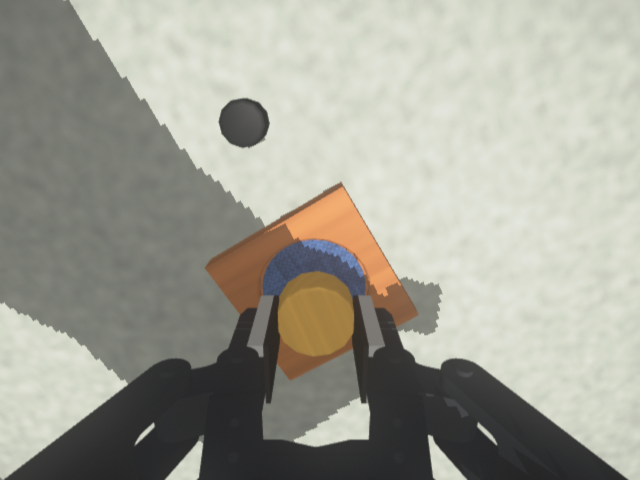

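Run:
```python
from h import *
st=monitor.get_state()
print(ray("wrist",(313.5,290.6),.010,st),ray("wrist",(316,313),.0303,st))
```

```text
[[0.61504799 0.24378105 0.01      ]] [[0.6148586  0.24501544 0.0303    ]]
```

Well aligned. I lower it and release.

```bash
python3 -m creep '[0,-1,-3,0,0,0,0,0,0,-2.5,0,0,0,0,0,0,-1.5,0,0,0,0,0,0,-1,0,0,0,0,0,0,0,0,0,0,0]'
```

```text
time: 15.25
eef_pos: [0.6183, 0.2405, 0.0867]
tcp_rot: [[0.436, 0.9, 0.0], [0.9, -0.436, -0.0], [0.0, 0.0, -1.0]]
contact_force: [-4.4, -1.7, 12.9]
opening: 0.0296
```

```bash
python3 -m creep '[0,0,0.5,0,0,0,0.3,0,0,0,0,0,0,0.4,0,0,0,0,0,0,0.5,0,0,0,0,0,0,0.65,0,0,0,0,0,0,0.65,0,0,10,0,0,0,0.65,0,0,30,0,0,0,0.65,0,0,40,0,0,0,0.65,0,0,50,0,0,0,0.65,0,0,50,0,0,0,0.8,0,0,0,0,0,0,0.8,0,0,0,0,0,0,0.8]'; python3 look.py w14
```

```text
time: 16.45
eef_pos: [0.619, 0.2407, 0.2683]
tcp_rot: [[0.436, 0.9, 0.004], [0.9, -0.436, 0.001], [0.002, 0.003, -1.0]]
contact_force: [-0.5, -0.2, -1.0]
opening: 0.0685
16.45 [0.619  0.2407 0.2683] 0.0685 [-0.5 -0.2 -1. ] [0.0035 0.0009]
(616.2, 243.1, 40.9, 42.7, (np.float64(315.0), np.float64(190.0)))
```

View pics/w14.png

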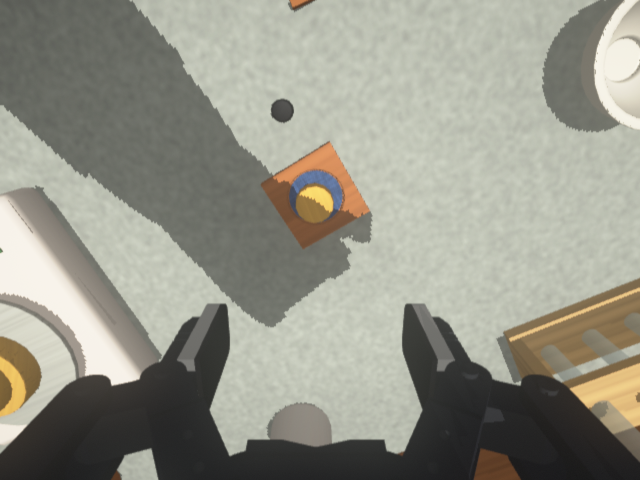

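Weight_m sits inside its well, with its top at (314,203). Back to the stack for weight_l.

```bash
python3 -m creep '[-1,-36,0,0,0,0,0.8,-1,-36,0,0,0,0,0.8,-1,-36,0,0,0,0,0.8,-1,-36,0,0,0,0,0.8,-1,-36,0,0,0,0,0.8,-1,-36,0,0,0,0,0.8,-1,-36,0,0,0,0,0.8,0,-36,0,0,0,0,0.8,0,0,0,0,0,0,0.8,0,0,0,0,0,0,0.8]'; python3 look.py w15;python3 - <<'E'
from h import *
im=cv2.imread("pics/w15.png"); st=monitor.get_state()
print(ray("wrist",(314,203),.022,{**st,"eef_pos":np.array([.619,.2407,.2683])}))
cv2.imwrite("pics/w15c.png",cv2.resize(im[150:300,240:390],None,fx=4,fy=4,interpolation=cv2.INTER_NEAREST))
E
```

```text
time: 17.5
eef_pos: [0.6106, -0.048, 0.2646]
tcp_rot: [[0.437, 0.899, -0.003], [0.899, -0.437, 0.001], [-0.0, -0.003, -1.0]]
contact_force: [-0.4, 0.2, 0.6]
opening: 0.0683
17.5 [ 0.6106 -0.048   0.2646] 0.0683 [-0.4  0.2  0.6] [-0.0025  0.0008]
(610.3, -277.1, 76.0, 77.8, (np.float64(94.0), np.float64(307.0)))
[[0.61529375 0.241832   0.022     ]]
```

View pics/w15c.png

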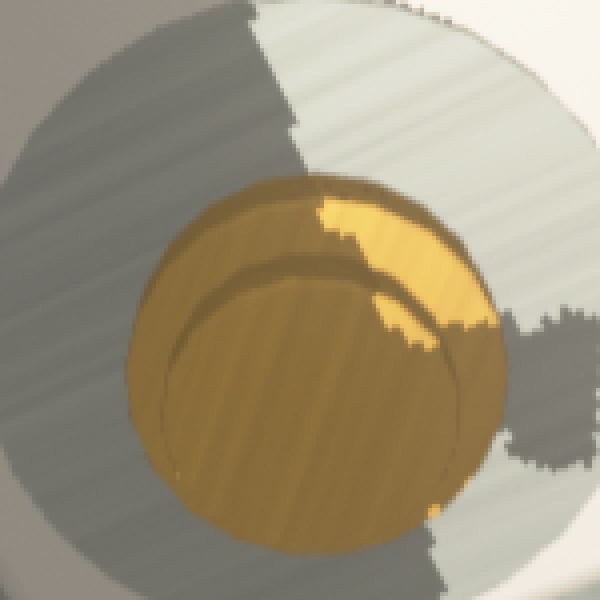

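Run:
```python
from h import *
st=monitor.get_state(); print(st["eef_pos"],ray("wrist",[(317.8,253.5),(281,253.5),(354.5,253.5)],.098,st))
```

```text
[ 0.61071739 -0.04709843  0.26478807] [[ 0.62043195 -0.04943714  0.098     ]
 [ 0.61012387 -0.07070209  0.098     ]
 [ 0.63071145 -0.02823113  0.098     ]]
```

```bash
python3 -m creep '[4,-1,-30,0,0,0,0.9,4.1,-0.5,-30,0,0,0,0.9,0,0,-25,0,0,0,0.9,0,0,-15,0,0,0,0.9,0,0,-7,0,0,0,0.9,0,0,0,0,0,0,0.9,0,0,0,0,0,0,0.8,0,0,0,0,0,0,0.7,0,0,0,0,0,0,0.6,0,0,0,0,0,0,0.5,0,0,0,0,0,0,0.4,0,0,0,0,0,0,0.3,0,0,0,0,0,0,0.2,0,0,0,0,0,0,0.1,0,0,0,0,0,0,0]' 60; python3 look.py w16
```

```text
time: 19.05
eef_pos: [0.6199, -0.0491, 0.1604]
tcp_rot: [[0.436, 0.9, 0.002], [0.9, -0.436, -0.0], [0.0, 0.002, -1.0]]
contact_force: [-2.8, -0.4, 7.7]
opening: 0.0458
19.05 [ 0.6199 -0.0491  0.1604] 0.0458 [-2.8 -0.4  7.7] [ 0.0018 -0.0004]
(620.2, -266.5, 45.2, 80.3, (np.float64(24.0), np.float64(373.0)))
```

View pics/w16.png

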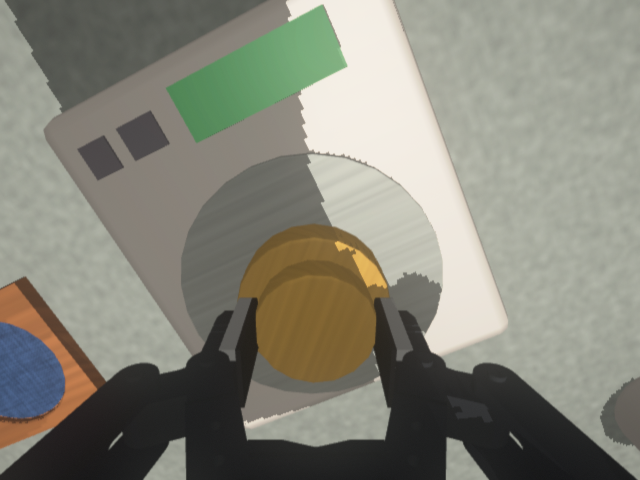

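```bash
python3 -m creep '[0,0,5,0,0,0,0,0,0,15,0,0,0,0,0,0,30,0,0,0,0,-10,20,30,0,0,0,0,-17,36,30,0,0,0,0,-17,36,5,0,0,0,0,-17,36,0,0,0,0,0,-17,36,0,0,0,0,0,-17,36,0,0,0,0,0,-17,36,0,0,0,0,0,-17,36,0,0,0,0,0,-17,36,0,0,0,0,0,-17,37,0,0,0,0,0,-17,38,0,0,0,0,0,-17,38,0,0,0,0,0,0,0,0,0,0,0,0,0,0,0,0,0,0,0,0,0,0,0,0,0,0]'; python3 look.py w17
```

```text
time: 20.9
eef_pos: [0.4226, 0.3715, 0.274]
tcp_rot: [[0.436, 0.9, 0.0], [0.9, -0.436, -0.0], [-0.0, 0.0, -1.0]]
contact_force: [1.0, -0.2, -2.5]
opening: 0.0463
20.9 [0.4226 0.3715 0.274 ] 0.0463 [ 1.  -0.2 -2.5] [ 0.     -0.0004]
(439.2, 335.9, 58.9, 60.6, (np.float64(287.0), np.float64(233.0)))
```

View pics/w17.png

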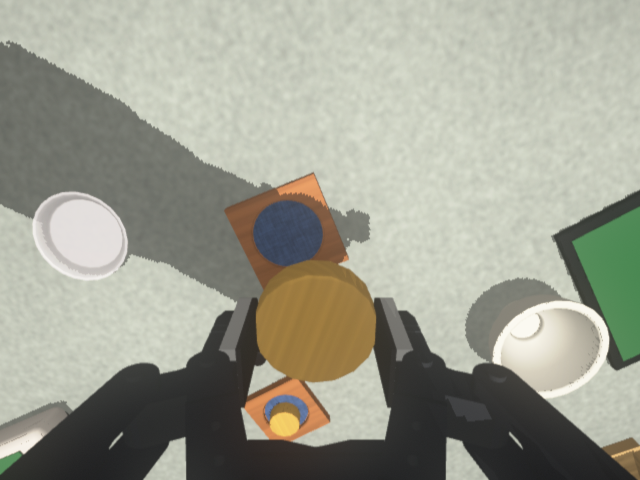

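```bash
python3 -m creep '[10,-20,-35,0,0,0,0,9.4,-17,-40,0,0,0,0,0,0,-40,0,0,0,0,0,0,-35,0,0,0,0,0,0,-20,0,0,0,0,0,0,-12,0,0,0,0,0,0,0,0,0,0,0,0,0,0,0,0,0,0,0,0,0,0,0,0,0]'; python3 look.py w18
```

```text
time: 21.85
eef_pos: [0.4428, 0.3354, 0.0933]
tcp_rot: [[0.436, 0.9, 0.002], [0.9, -0.436, 0.001], [0.002, 0.001, -1.0]]
contact_force: [0.4, 0.7, -1.1]
opening: 0.046
21.85 [0.4428 0.3354 0.0933] 0.046 [ 0.4  0.7 -1.1] [0.0021 0.0012]
(430.9, 339.1, 41.4, 55.6, (np.float64(308.0), np.float64(259.0)))
```

View pics/w18.png

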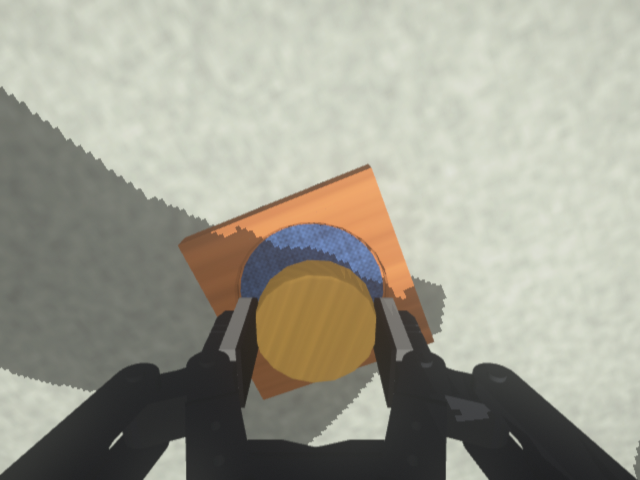

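Run:
```python
from h import *
st=monitor.get_state()
print(st["eef_pos"],ray("wrist",(310,295.5),.010,st),ray("wrist",(316,321),.0309,st))
```

```text
[0.44265254 0.33544509 0.09321922] [[0.43925276 0.33541067 0.01      ]] [[0.44029935 0.33770468 0.0309    ]]
```

```bash
python3 -m creep '[-0.8,-2,-4,0,0,0,0,0,0,-2.5,0,0,0,0,0,0,-1.5,0,0,0,0,0,0,0,0,0,0,0]'
```

```text
time: 22.3
eef_pos: [0.4409, 0.333, 0.0844]
tcp_rot: [[0.436, 0.9, -0.0], [0.9, -0.436, -0.0], [-0.0, 0.0, -1.0]]
contact_force: [-3.2, -1.5, 7.3]
opening: 0.0461
```

```bash
python3 -m creep '[0,0,0.5,0,0,0,0.5,0,0,0,0,0,0,0.6,0,0,0,0,0,0,0.7,0,0,0,0,0,0,0.8,0,0,0,0,0,0,0.85,0,0,0,0,0,0,0.85,0,0,10,0,0,0,0.85,0,0,30,0,0,0,0.85,0,0,40,0,0,0,0.85,0,0,50,0,0,0,1,0,0,50,0,0,0,1,0,0,0,0,0,0,1,0,0,0,0,0,0,1]'; python3 look.py w19
```

```text
time: 23.6
eef_pos: [0.4415, 0.3334, 0.2664]
tcp_rot: [[0.436, 0.9, 0.003], [0.9, -0.436, 0.002], [0.003, 0.002, -1.0]]
contact_force: [0.2, -0.1, 0.6]
opening: 0.0857
23.6 [0.4415 0.3334 0.2664] 0.0857 [ 0.2 -0.1  0.6] [0.0029 0.0017]
(439.3, 336.6, 54.9, 56.8, (np.float64(321.0), np.float64(183.0)))
```

View pics/w19.png

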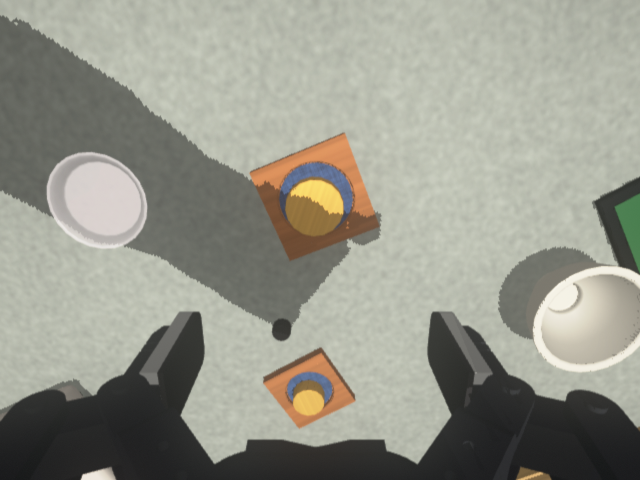

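Weight_l lies in its well, with its top at (315,208), and weight_m is visible in its own well at (310,400). Now for weight_xl.

```bash
python3 -m creep '[15,-34,0,0,0,0,1,15,-34,0,0,0,0,1,15,-34,0,0,0,0,1,15,-34,0,0,0,0,1,15,-34,0,0,0,0,1,15,-34,0,0,0,0,1,15,-34,0,0,0,0,1,15,-34,0,0,0,0,1,15,-34,0,0,0,0,1,15,-34,0,0,0,0,1,15,-36,0,0,0,0,1,0,0,0,0,0,0,1,0,0,0,0,0,0,1,0,0,0,0,0,0,1]'; python3 look.py w20;python3 - <<'E'
from h import *
im=cv2.imread("pics/w20.png"); st=monitor.get_state()
m=cv2.inRange(cv2.cvtColor(im,cv2.COLOR_BGR2HSV),(15,100,60),(25,255,255))
for c in blobs(m,1500): print(cv2.boundingRect(c))
cv2.imwrite("pics/w20c.png",cv2.resize(im[150:300,240:390],None,fx=4,fy=4,interpolation=cv2.INTER_NEAREST))
E
```

```text
time: 25.05
eef_pos: [0.6052, -0.0421, 0.2634]
tcp_rot: [[0.435, 0.9, -0.002], [0.9, -0.435, 0.001], [-0.0, -0.002, -1.0]]
contact_force: [-0.2, 0.2, -0.9]
opening: 0.0854
25.05 [ 0.6052 -0.0421  0.2634] 0.0854 [-0.2  0.2 -0.9] [-0.0022  0.0007]
(610.3, -277.2, 76.0, 77.9, (np.float64(91.0), np.float64(314.0)))
(267, 204, 95, 94)
```

View pics/w20c.png

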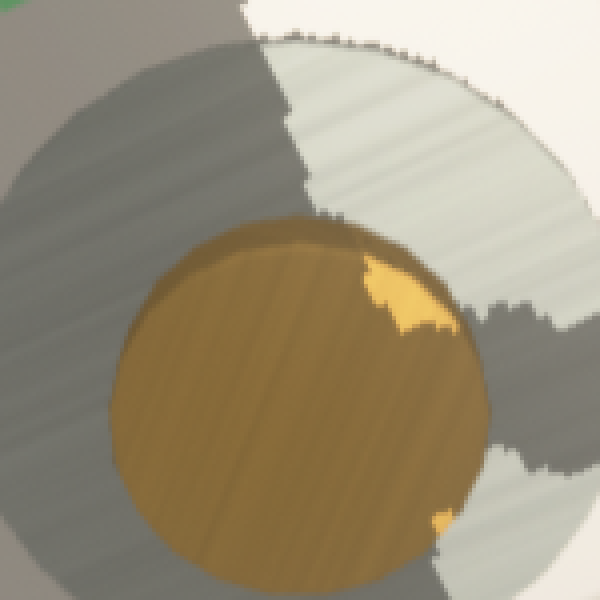

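Run:
```python
from h import *
st=monitor.get_state(); print(st["eef_pos"],ray("wrist",(315,254.75),.082,st))
```

```text
[ 0.60529476 -0.04181692  0.2637718 ] [[ 0.62041159 -0.04875522  0.082     ]]
```

```bash
python3 -m creep '[7,-3.2,-30,0,0,0,1,6.6,-3,-35,0,0,0,1,0,0,-20,0,0,0,1,0,0,-10,0,0,0,1,0,0,0,0,0,0,1,0,0,0,0,0,0,1]' 80; python3 look.py w21
```

```text
time: 25.7
eef_pos: [0.62, -0.0487, 0.1705]
tcp_rot: [[0.435, 0.9, 0.001], [0.9, -0.435, -0.0], [0.0, 0.001, -1.0]]
contact_force: [0.2, -0.3, 0.0]
opening: 0.0853
25.7 [ 0.62   -0.0487  0.1705] 0.0853 [ 0.2 -0.3  0. ] [ 0.0011 -0.0002]
(615.5, -268.3, 53.1, 77.6, (np.float64(28.0), np.float64(361.0)))
```

View pics/w21.png

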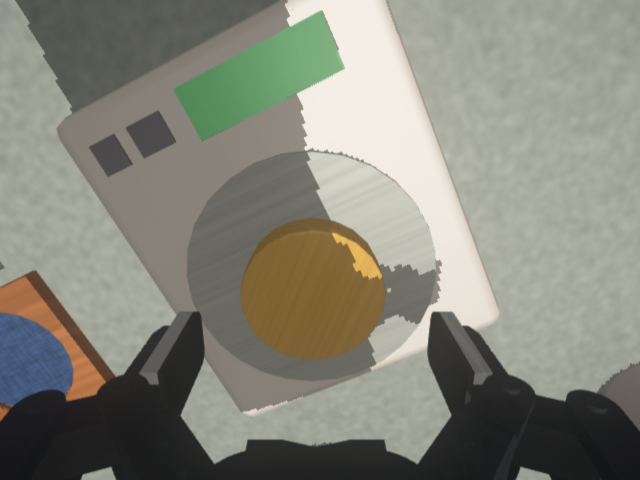

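```bash
python3 -m creep '[0,0,-20,0,0,0,1,0,0,-13,0,0,0,1,0,0,0,0,0,0,1,0,0,0,0,0,0,0.95,0,0,0,0,0,0,0.9,0,0,0,0,0,0,0.85,0,0,0,0,0,0,0.8,0,0,0,0,0,0,0.75,0,0,0,0,0,0,0.7,0,0,0,0,0,0,0.6,0,0,0,0,0,0,0.4,0,0,0,0,0,0,0.2,0,0,0,0,0,0,0,0,0,0,0,0,0,0]'; python3 look.py w22
```

```text
time: 27.15
eef_pos: [0.6198, -0.0493, 0.1378]
tcp_rot: [[0.436, 0.9, 0.001], [0.9, -0.436, -0.0], [0.0, 0.001, -1.0]]
contact_force: [-4.9, -0.5, 11.5]
opening: 0.0631
27.15 [ 0.6198 -0.0493  0.1378] 0.0631 [-4.9 -0.5 11.5] [ 0.0011 -0.0004]
(626.5, -259.7, 27.3, 73.7, (np.float64(14.0), np.float64(400.0)))
```

View pics/w22.png

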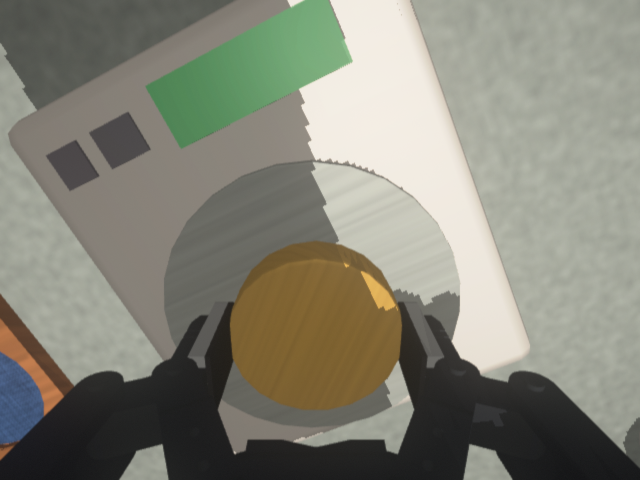

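```bash
python3 -m creep '[0,0,5,0,0,0,0,0,0,15,0,0,0,0,0,0,30,0,0,0,0,0,-10,30,0,0,0,0,-1,-30,20,0,0,0,0,-1,-30,0,0,0,0,0,-1,-30,0,0,0,0,0,-1,-30,0,0,0,0,0,-1,-30,0,0,0,0,0,-1,-30,0,0,0,0,0,-2,-28,0,0,0,0,0,-1,-10,0,0,0,0,0,0,0,0,0,0,0,0,0,0,0,0,0,0,0,0,0,0,0,0,0,0]'; python3 look.py w23
```

```text
time: 28.7
eef_pos: [0.6107, -0.2758, 0.2363]
tcp_rot: [[0.435, 0.901, -0.0], [0.901, -0.435, 0.001], [0.0, -0.001, -1.0]]
contact_force: [0.2, -0.0, -4.5]
opening: 0.0629
28.7 [ 0.6107 -0.2758  0.2363] 0.0629 [ 0.2 -0.  -4.5] [-0.0005  0.0007]
(606.4, -275.5, 67.0, 81.0, (np.float64(313.0), np.float64(208.0)))
(444.3, -355.3, 25.7, 26.4, (np.float64(108.0), np.float64(52.0)))
```

View pics/w23.png

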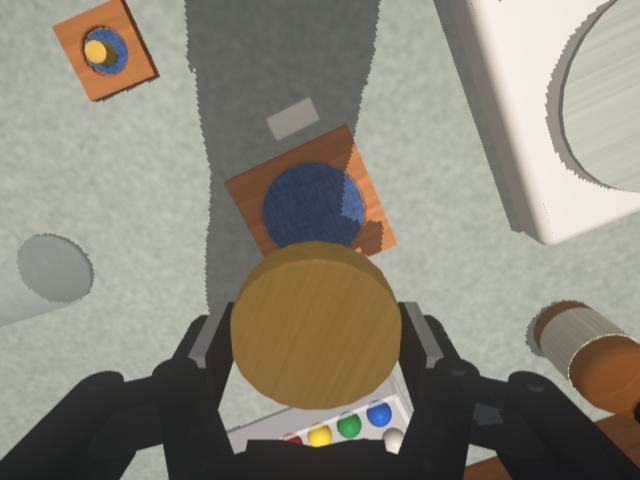

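```bash
python3 -m creep '[0.3,-1.5,-40,0,0,0,0,0,0,-40,0,0,0,0,0,0,-35,0,0,0,0,0,0,-20,0,0,0,0,0,0,-10,0,0,0,0,0,0,0,0,0,0,0,0,0,0,0,0,0,0,0,0,0,0,0,0,0]'; python3 look.py w24
```

```text
time: 29.55
eef_pos: [0.6119, -0.279, 0.0932]
tcp_rot: [[0.436, 0.9, 0.002], [0.9, -0.436, -0.001], [-0.0, 0.003, -1.0]]
contact_force: [-0.5, -0.8, -4.6]
opening: 0.0628
29.55 [ 0.6119 -0.279   0.0932] 0.0628 [-0.5 -0.8 -4.6] [ 0.0023 -0.0014]
(617.0, -281.2, 76.3, 87.9, (np.float64(333.0), np.float64(249.0)))
```

View pics/w24.png

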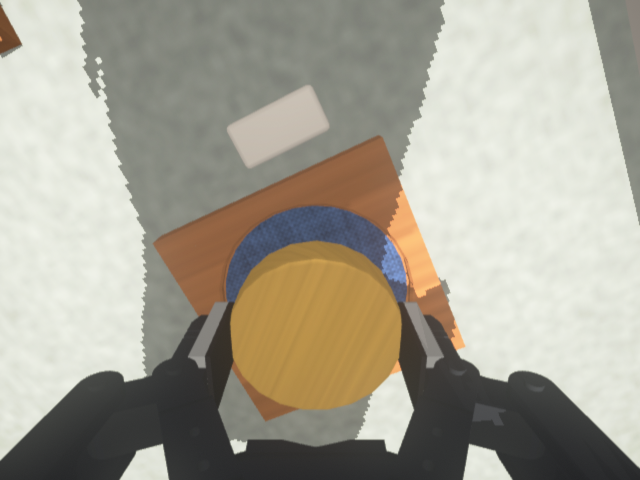

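Run:
```python
from h import *
st=monitor.get_state()
print(st["eef_pos"],ray("wrist",(315.8,295.7),.010,st),ray("wrist",(316,334),st["eef_pos"][2]-.0558,st))
```

```text
[ 0.61180104 -0.27904309  0.09304135] [[ 0.60950972 -0.27703171  0.01      ]] [[ 0.61080027 -0.27758912  0.03724135]]
```

Within about 1.5 mm of the well centre. I lower it.

```bash
python3 -m creep '[-1,0.5,-4,0,0,0,0,0,0,-4,0,0,0,0,0,0,-2,0,0,0,0,0,0,-1,0,0,0,0,0,0,0,0,0,0,0]'
```

```text
time: 30.1
eef_pos: [0.6098, -0.2781, 0.0819]
tcp_rot: [[0.436, 0.9, 0.0], [0.9, -0.436, -0.0], [-0.0, 0.0, -1.0]]
contact_force: [-6.6, 2.3, 12.4]
opening: 0.063
```

```bash
python3 -m creep '[0,0,0.5,0,0,0,0.7,0,0,0,0,0,0,0.8,0,0,0,0,0,0,0.9,0,0,0,0,0,0,1,0,0,0,0,0,0,1,0,0,0,0,0,0,1,0,0,10,0,0,0,1,0,0,30,0,0,0,1,0,0,40,0,0,0,1,0,0,50,0,0,0,1,0,0,50,0,0,0,1,0,0,0,0,0,0,1,0,0,0,0,0,0,1]'; python3 look.py w25
python3 - <<'E'
from h import *
for n in("scene","side"): cv2.imwrite(f"pics/{n}9.png",optics.snapshot(n))
E
```

```text
time: 31.4
eef_pos: [0.6105, -0.2785, 0.2633]
tcp_rot: [[0.436, 0.9, 0.003], [0.9, -0.436, -0.002], [-0.0, 0.004, -1.0]]
contact_force: [0.5, -0.3, -0.9]
opening: 0.0854
31.4 [ 0.6105 -0.2785  0.2633] 0.0854 [ 0.5 -0.3 -0.9] [ 0.0032 -0.0019]
(612.0, -278.3, 74.7, 76.9, (np.float64(314.0), np.float64(182.0)))
(444.2, -355.4, 25.6, 26.5, (np.float64(128.0), np.float64(53.0)))
```

View pics/w25.png

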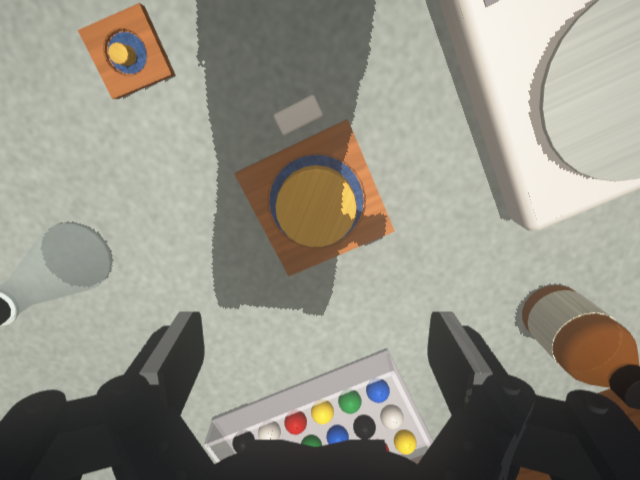

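View pics/scene9.png

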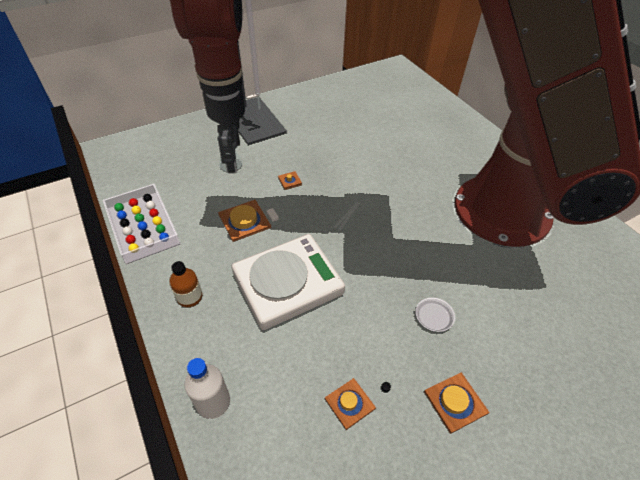

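View pics/side9.png

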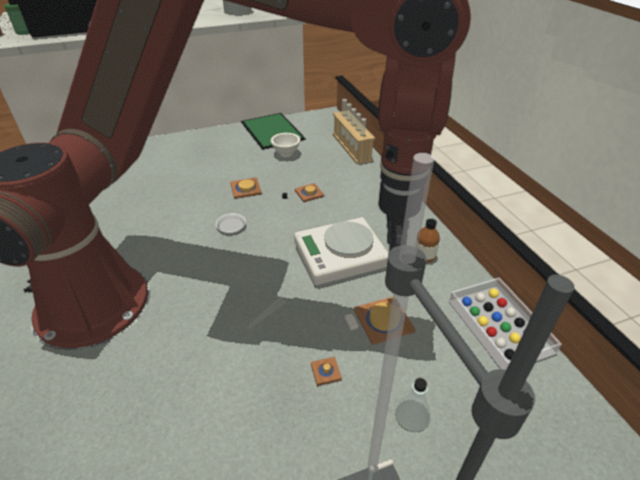

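All four weights look seated and the flask is standing unmoved in the side view at (413,410). One numeric check before handing in.

Run:
```python
from h import *
st=monitor.get_state()
W={'xl':(610,-277,.026,66,20),'l':(439.7,335.2,.022,49,16),'m':(615.5,243,.022,32,16),'s':(443.6,-355.4,.022,15,16)}
for n,f in(("scene","scene9"),("side","side9"),("wrist","w25")):
    hsv=cv2.cvtColor(cv2.imread(f"pics/{f}.png"),cv2.COLOR_BGR2HSV)
    m=cv2.inRange(hsv,(17,90,60),(27,255,255))
    for c in blobs(m,25):
        for k,(x,y,z,d,h) in W.items():
            P=ray(n,c[:,0],z,st)[:,:2]*1000
            (u,v),(a,b),_=cv2.minAreaRect(P.astype(np.float32))
            if np.hypot(u-x,v-y)<20: print(n,k,"blob(top+side) centre",round(u-x,1),round(v-y,1),"size",round(a),round(b))
print(st["contact_force"].round(1),st["joint_velocities"].round(3))
```

```text
scene m blob(top+side) centre 4.8 -1.1 size 33 29
scene l blob(top+side) centre 6.3 -3.0 size 52 47
scene xl blob(top+side) centre 4.1 5.3 size 78 64
side s blob(top+side) centre -0.2 -5.7 size 20 14
side xl blob(top+side) centre -12.9 -3.2 size 78 42
side m blob(top+side) centre -1.7 -13.1 size 48 27
side l blob(top+side) centre 2.5 -14.1 size 67 47
wrist xl blob(top+side) centre -3.4 1.8 size 63 66
wrist s blob(top+side) centre 2.6 4.1 size 19 14
[ 0.7 -0.7 -0.1] [-0.     0.01  -0.004  0.001 -0.001 -0.   ]
```

Run:
```python
from h import *
st=monitor.get_state(); s={**st,"eef_pos":np.array([.4415,.3334,.2664])}
hsv=cv2.cvtColor(cv2.imread("pics/w19.png"),cv2.COLOR_BGR2HSV)
m=cv2.inRange(hsv,(17,90,60),(27,255,255))
for c in blobs(m,200):
    P=ray("wrist",c[:,0],.022,s)[:,:2]*1000; print(cv2.boundingRect(c),cv2.minAreaRect(P.astype(np.float32)))
a=cv2.imread("pics/scene9.png")[370:440,320:500]; b=cv2.imread("pics/w19.png")[120:270,240:390]
cv2.imwrite("pics/z1.png",cv2.resize(a,None,fx=4,fy=4,interpolation=cv2.INTER_NEAREST)); cv2.imwrite("pics/z2.png",cv2.resize(b,None,fx=4,fy=4,interpolation=cv2.INTER_NEAREST))
```

```text
(516, 467, 36, 13) ((801.431640625, 416.4274597167969), (37.31989288330078, 16.71177101135254), 64.140869140625)
(293, 381, 31, 35) ((610.759521484375, 244.07017517089844), (29.45197868347168, 40.59925842285156), 64.1457748413086)
(285, 177, 59, 59) ((440.27020263671875, 333.49072265625), (47.73666000366211, 48.95275115966797), 64.15084838867188)
```

View pics/z1.png

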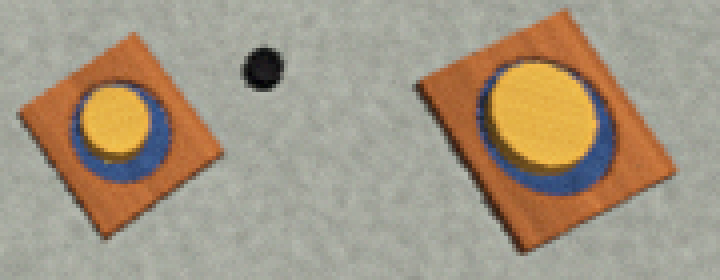

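View pics/z2.png

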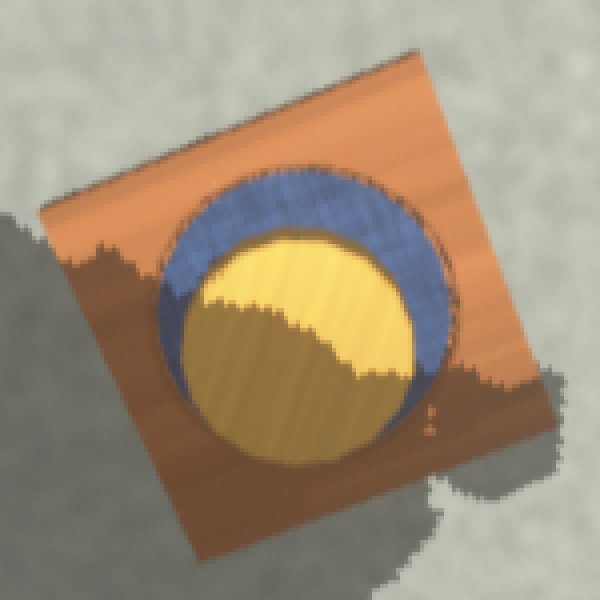

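```bash
python3 -c "
from bench import sign_off
print(sign_off())"
```

```text
the job is handed in; nothing more can be done
None
```

I took the stack apart from the top (s, m, l, xl), put each weight in its own well, and handed the job in at about 31.5 s with the gripper empty and clear.

**Seating:** Each weight met the floor within about 0.3 mm of the tool height worked out from how it was gripped, so none is on a rim. The final pictures show all four lying flat, with felt visible around those seen closely.

**Centring:** Wrist-camera positions put s, m and l about 1 to 2 mm from their well centres. For xl, the reading just before lowering was about 1.5 mm off, and I corrected for it on the way down.

**Flask:** It is still standing in the final wrist and side views. I judged by eye that it had not moved and did not measure it again.

**A check that disagreed:** The last colour-mask check gave scattered offsets:

| Camera | Offsets |
|---|---|
| scene | 5 to 7 mm |
| wrist | 4 to 5 mm |
| side | 6 to 14 mm |

The masks included the weights' sides, and in the side view probably block wood too. I looked closer only at m and l in the scene view and l in the wrist view. Both are inside their wells, and l came out about 2 mm off centre. The mask offsets for s and xl were not followed up separately.

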